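# Lift the long cover plate off its locating pins

### The job

Take the long rectangular plate by its upright bar, lift it straight up off the two locating pins of its fixture, keeping it level so that it does not cock and jam, and set it down gently, lying flat with the bar upwards, in the middle of the round rubber mat. Leave the square plate seated on its own fixture.

Things in the scene. Friction and masses are not known exactly. Their poses are not given: they have to be found in the camera images.
- long_plate: Steel plate to lift, 130 x 60 x 8 mm, long along its x. Origin: centre of underside, z up. Amid its top a black upright grip bar: 44 mm along x, 14 mm thick along y, 42 mm tall, top 50 mm above the underside. 14 mm holes at x = -52 and +52 mm fit over the 10 mm pins. 0.2 to 0.45 kg. Starts seated on its fixture, underside 38 mm above the table, axes parallel.
- fixture: The long plate's fixture, bolted down: wooden base 150 x 80 x 12 mm, long along x; two dark rest blocks with tops 38 mm above the table, a black valve bonnet between them. A 10 mm steel pin on each block (x = -52, +52 mm, y = 0) rises to 68 mm above the table, 22 mm above the seated plate's top: the plate comes free after 30 mm of lift. Origin: centre of base's underside, on the table.
- mat: Round black rubber mat, 180 mm across, 4 mm thick, fixed to the table: where the long plate is to be laid. Origin: centre of its underside, on the table.
- square_plate: Bystander, to be left alone: a square steel plate 84 x 84 x 8 mm with a round black knob (36 mm across, top 46 mm above the plate's underside), on two pins of a similar, square fixture. Origin: centre of the underside.
Things that resemble listed ones, but are neither listed nor needed, are in the scene too. Several things have the shape of the mat; the one meant has the colours described above.

How it is judged:
On the way, in this order (a step that is already met when the one before it is completed fails the run):
1. the long plate is lifted clear above the pins of its fixture, level (within 10 degrees) (z of long_plate in the frame of fixture above 0.069 m and horizontal distance between long_plate and fixture below 0.05 m and angle between long_plate's own z axis and vertical below 0.175 rad), for 0.05 s.
2. the long plate lies on the mat (horizontal distance between long_plate and mat below 0.03 m and contact force between long_plate and mat above 0.5 N and z of long_plate in the frame of mat below 0.009 m), for 0.1 s.
At the end, for the whole second after the job is handed in: The long plate lies flat (within 6 degrees), bar upwards, released and at rest on the mat, its centre within 30 mm of the mat's centre; the square plate is within 15 mm of where it was, on its own fixture (horizontal distance between long_plate and mat below 0.03 m and z of long_plate in the frame of mat between 0.001 and 0.008 m and angle between long_plate's own z axis and vertical below 0.1 rad and linear speed of long_plate below 0.02 m/s and distance of square_plate from where it was at the start of the episode below 0.015 m); the robot touches nothing.
It fails at once if the long plate is cocked or tipped more than 12 degrees out of level (angle between long_plate's own z axis and vertical above 0.21 rad).
It fails at once if the long plate is dropped or slammed on the mat (faster than 0.5 m/s within 50 mm above it) (horizontal distance between long_plate and mat below 0.09 m and z of long_plate in the frame of mat below 0.05 m and linear speed of long_plate above 0.5 m/s).
It fails at once if the square plate is shifted by more than 15 mm (distance of square_plate from where it was at the start of the episode above 0.015 m).
It also fails if it takes over 43 s, if anything falls off the work surface, if the arm or the gripper's body presses on something with over 40 N, if the wrist force passes 120 N, or if a joint passes its speed limit or range.

### The arm

A 6-joint arm with a two-finger parallel gripper is mounted at the origin on the work surface. World frame = base frame: x ahead of the robot, y to its left, z up, the work surface at z = 0. Lengths are in m, angles in rad, forces in N, time in s.
With the tool pointing down it reaches from about 0.425 to 0.95 m from the base axis. Payload 3.5 kg.
Tool frame: the origin (TCP) lies midway between the tips of the shut fingers; the grasp point (between the pads) lies 19 mm behind it; x points along the fingers, z is the direction in which the jaws open and shut, and the axes are right-handed (so a half turn about x gives the same grasp; the last joint's range is limited). The gripper opens to 85 mm and grips with 20 to 120 N. Pads are 22 mm wide; open, the fingers measure 114 mm over their backs; the gripper's body (76 mm by 85 mm) begins 54 mm behind the grasp point. The pads swing forward as they close: fully open they stand 13 mm farther back than shut.
Start: joints at [-1.5, 0.286, 1.577, -0, 1.279, -0.15], TCP at [0.148, -0.659, 0.231] pointing down, gripper open.
Joint ranges: [-2.77, 2.77], [-0.9, 2.22], [0.21, 2.48], [-1.53, 4.67], [0.24, 2.81], [-2.84, 2.84]. Speed limits (rad/s): [2.79, 2.79, 3.14, 3.14, 3.14, 3.14].

### API

Orientations are given as a unit quaternion [x, y, z, w].
In Python, from plant import readout, eyes, ctrl gives the robot as it stands.
- The arm moves only by the tool move_arm, never from a script. Its argument "commands" is a list of rows, each a list of 7 numbers: the turn, a rotation vector about the world's x, y, z in rad, then the shift along the world's x, y, z in mm, then the closure in counts, from 0 (fully open) to 255 (shut). A call has 1 to 12 rows; each row is the pose to reach, as a shift and turn from the pose measured when the call began; what a row does not reach only later rows make up. A row lasts 1/10 s, in which the tool goes at most 50 mm and 8.59 degrees, less where a joint would pass 70% of its speed; a pose out of reach is approached as far as the arm can. A call with a gripper value outside its range is refused whole. The fingers move at their own pace and stop on an object; "newtons" is the grip in N (left out, the last holds). Time passes only in rows, so rows that repeat a pose let the fingers close. It gives the time, the measured TCP pose, the force and the opening at its end, in the units of the state.
- readout.get_state(): the state, without advancing time (a new reading comes with each control period).
- eyes.read_camera(name): name is "scene" or "top" or "wrist"; returns a dict with "color" (400x640x3 uint8, red, green, blue), "depth" (400x640 float32, m along the optical axis (not along the pixel's ray), 0 where there is no reading), "K" (3x3 intrinsics, pixels), "dist" ([k1, k2, p1, p2, k3] as OpenCV has them; the pictures are not rectified), "eye" and "attitude" of the camera in the world. Camera axes: x right, y down, z forward; pixel columns grow to the right and rows downward; lengths in m; the calibration is good to about 2 mm. A picture is of the moment at which its call begins.
- ctrl.sign_off(): hands the job in, once; it reports no verdict.
The state is a dict: "time": time; "qpos": joint angles; "dq": joint speeds; "joint_efforts": joint torques, N m; "eef_pos": TCP position; "tcp_rot": TCP orientation; "contact_force": force on the tool from outside, world axes, zero at the start; "wrist_torque": the same for the moment, N m; "opening": opening from 0.0 (shut) to 1.0 (fully open).
Only numpy, scipy, OpenCV 4.12 (cv2) and the standard library are available. Lean on these libraries where they do the work, as an engineer would, in place of code of your own. Each camera call takes 0.05 s, during which the arm holds its last target.

## Working session

There is one attempt and no reset: what is moved stays moved. The work goes in short steps, Python scripts to look and compute and a tool call to move; the robot and the scene stay as the last step left them, time stands still between calls to the robot, and variables do not carry over. Pictures are saved under pics/ and viewed, and the job is handed in when it is done.

Besides the shell and the picture viewer there is one more tool, called after "Call:" by a JSON object that holds its "api" and its "payload", one argument or row to a line. move_arm: Moves the arm, as the interface text tells. Its arguments: {"type":"object","properties":{"commands":{"type":"array"},"newtons":{"type":"number"}},"required":["commands"]}

```bash
mkdir -p pics
cat > h.py <<'E'
import numpy as np,cv2
from plant import readout,eyes,ctrl
from scipy.spatial.transform import Rotation as R
def cam(n,save=None):
    c=eyes.read_camera(n)
    if save: cv2.imwrite('pics/'+save,c['color'][:,:,::-1])
    return c
def att(c):
    a=np.array(c['attitude']); return a if a.shape==(3,3) else R.from_quat(a).as_matrix()
def cloud(c):
    h,w=c['depth'].shape
    u,v=np.meshgrid(np.arange(w),np.arange(h))
    p=cv2.undistortPoints(np.stack([u,v],-1).reshape(-1,1,2).astype(float),np.array(c['K']),np.array(c['dist'])).reshape(h,w,2)
    d=c['depth'][...,None]
    P=np.concatenate([p*d,d],-1)
    return P@att(c).T+np.array(c['eye'])
E
python3 - <<'E'
from h import *
for n in('top','scene','wrist'):
    c=cam(n,n+'1.png'); np.savez('pics/'+n+'1.npz',P=cloud(c),rgb=c['color'],d=c['depth'])
    print(n,c['eye'],c['attitude'])
print(readout.get_state())
E
```

```text
top [ 0.30556662 -0.07599235  0.99683914] [-0.70035148  0.70999152 -0.05325918  0.05082623]
scene [0.88686808 0.40615196 0.89473846] [ 0.35376063  0.87441264 -0.31133998 -0.11542689]
wrist [ 0.22444382 -0.64124205  0.3728864 ] [ 0.77159756 -0.61762107 -0.0959145   0.11824476]
{'time': 0.15, 'qpos': array([-1.50000856e+00,  2.87041244e-01,  1.57781441e+00, -2.16341608e-05,
        1.27860025e+00, -1.49971232e-01]), 'dq': array([-0.00116654, -0.00212627, -0.00541765, -0.00043922,  0.00058864,
       -0.00082987]), 'joint_efforts': array([ 1.71390943e-04, -4.06603968e+01, -2.93141913e+01, -1.37721613e-04,
        3.93242357e-03, -1.29727759e-06]), 'eef_pos': array([ 0.14781185, -0.65810426,  0.23022645]), 'tcp_rot': array([ 0.44235643,  0.55248846, -0.4413986 ,  0.55158368]), 'contact_force': array([-0.49112921,  0.01254841, -0.34155599]), 'wrist_torque': array([-0.01060482, -0.02818413, -0.00945739]), 'opening': 1.0033777993182815}
```

View pics/top1.png

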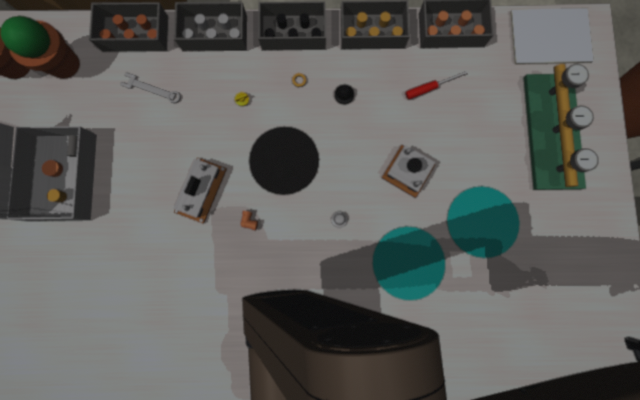

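View pics/scene1.png

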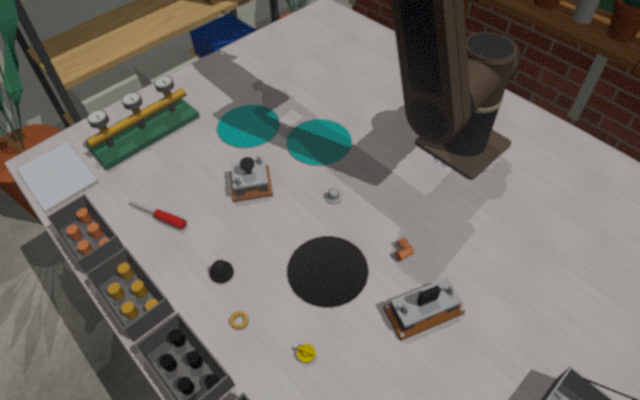

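View pics/wrist1.png

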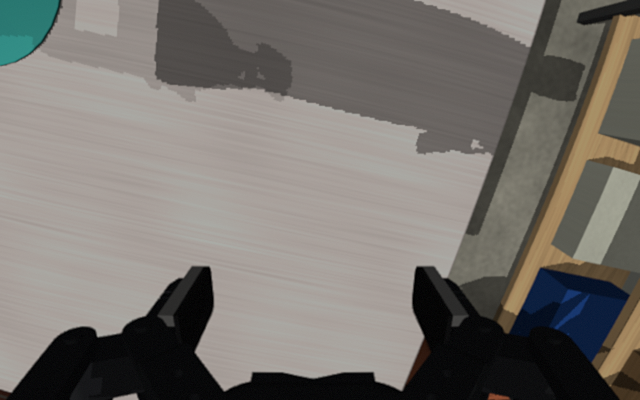

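The top view shows the long plate at about (200,188) with its bar at (194,185), the black mat at (284,160) and the square plate at (411,168). The teal discs are decoys. Next I measure these positions.

Run:
```python
from h import *
for n,mroi,proi in(('top',(240,330,115,205),(165,235,150,230)),('scene',(275,380,225,315),(375,475,270,345))):
    f=np.load(f'pics/{n}1.npz');P=f['P'];rgb=f['rgb'].astype(int)
    def sub(r): return P[r[2]:r[3],r[0]:r[1]].reshape(-1,3),rgb[r[2]:r[3],r[0]:r[1]].reshape(-1,3)
    p,c=sub(mroi); m=(c.max(1)<50)&(np.abs(p[:,2])<.02)
    (cx,cy),r=cv2.minEnclosingCircle(p[m][:,:2].astype(np.float32)); print(n,'mat',cx,cy,r,np.median(p[m],0),m.sum())
    p,c=sub(proi)
    for lo,hi,nm in((.04,.053,'plate'),(.08,.096,'bar'),(.055,.075,'pins'),(.006,.018,'base')):
        m=(p[:,2]>lo)&(p[:,2]<hi); q=p[m]
        if m.sum()<4: print(nm,m.sum());continue
        (a,s,g)=cv2.minAreaRect((q[:,:2]*1000).astype(np.float32))
        print(nm,m.sum(),np.round(a,1),np.round(s,1),round(g,1),np.round(np.median(q,0),4),np.round(q.mean(0),4))
```

```text
top mat 0.5373223423957825 0.023555288091301918 0.08776228129863739 [0.5357632  0.02247344 0.00370547] 3578
plate 1131 [462.1 231.9] [ 61.3 131.8] 69.1 [0.4558 0.2281 0.0453] [0.4601 0.2299 0.0453]
bar 123 [463.1 231.3] [14.4 43.4] 68.3 [0.4631 0.2306 0.0866] [0.4625 0.2307 0.0863]
pins 100 [461.  229.9] [ 11.3 114.5] 69.1 [0.4597 0.2261 0.0646] [0.4597 0.2278 0.0644]
base 597 [462.  230.9] [ 79.8 152.2] 69.3 [0.446  0.2087 0.0111] [0.4511 0.2126 0.0113]
scene mat 0.5377983450889587 0.02701675146818161 0.0870455950498581 [0.54101007 0.03100662 0.00384345] 4183
plate 1505 [462.1 234.8] [ 62.8 131.6] 69.0 [0.4738 0.2386 0.0455] [0.4678 0.2361 0.0455]
bar 166 [462.8 234.3] [15.  42.8] 70.5 [0.4649 0.2348 0.0869] [0.4641 0.2351 0.0866]
pins 160 [462.6 236.1] [ 14.  113.2] 67.3 [0.4711 0.239  0.0647] [0.4664 0.2368 0.0644]
base 847 [462.3 234.4] [ 81.4 150.9] 68.6 [0.4965 0.2551 0.012 ] [0.4869 0.2482 0.0119]
```

Run:
```python
from h import *
s=readout.get_state()
M=R.from_quat(s['tcp_rot']).as_matrix(); print(M.round(3))
for sg in(1,-1):
    z=sg*np.array([np.cos(np.radians(69)),np.sin(np.radians(69)),0]);x=np.array([0,0,-1.]);T=np.c_[x,np.cross(z,x),z]
    print(sg,R.from_matrix(T@M.T).as_rotvec().round(3))
```

```text
[[-0.     0.976  0.219]
 [ 0.002  0.219 -0.976]
 [-1.     0.    -0.002]]
1 [-1.000e-03 -2.000e-03  2.554e+00]
-1 [-0.002  0.    -0.587]
```

Call:
{"api": "move_arm", "payload": {
  "commands": [
    [0, 0, 0.1, 35, 35, 0, 0],
    [0, 0, 0.2, 70, 70, 0, 0],
    [0, 0, 0.3, 105, 105, 0, 0],
    [0, 0, 0.4, 140, 140, 0, 0],
    [0, 0, 0.5, 175, 175, 0, 0],
    [0, 0, 0.6, 210, 210, 0, 0],
    [0, 0, 0.7, 245, 245, 0, 0],
    [0, 0, 0.8, 280, 280, 0, 0],
    [0, 0, 0.9, 315, 315, 0, 0],
    [0, 0, 1.0, 350, 350, 0, 0],
    [0, 0, 1.1, 380, 380, 0, 0],
    [0, 0, 1.2, 400, 400, 0, 0]
  ],
  "newtons": 60
}}

```text
time: 1.35
eef_pos: [0.5493, -0.2554, 0.2299]
tcp_rot: [0.051, 0.706, -0.05, 0.705]
contact_force: [0.3, -0.4, 0.5]
opening: 0.998
```

Call:
{"api": "move_arm", "payload": {
  "commands": [
    [0, 0, 0.115, -7, 42, 0, 0],
    [0, 0, 0.23, -15, 84, 0, 0],
    [0, 0, 0.345, -22, 126, 0, 0],
    [0, 0, 0.46, -30, 168, 0, 0],
    [0, 0, 0.575, -37, 210, 0, 0],
    [0, 0, 0.69, -45, 252, 0, 0],
    [0, 0, 0.805, -52, 294, 0, 0],
    [0, 0, 0.92, -60, 336, 0, 0],
    [0, 0, 1.035, -67, 378, 0, 0],
    [0, 0, 1.15, -75, 420, 0, 0],
    [0, 0, 1.25, -82, 460, 0, 0],
    [0, 0, 1.35, -87, 488, 0, 0]
  ]
}}

```text
time: 2.55
eef_pos: [0.4613, 0.2348, 0.2297]
tcp_rot: [-0.403, 0.582, 0.403, 0.58]
contact_force: [0.8, 0.1, -1.1]
opening: 0.996
```

Call:
{"api": "move_arm", "payload": {
  "commands": [
    [0, 0, 0, 0, 0, 0, 0]
  ]
}}

```text
time: 2.65
eef_pos: [0.4601, 0.2373, 0.2294]
tcp_rot: [-0.404, 0.581, 0.405, 0.579]
contact_force: [0.6, -0.5, 0.5]
opening: 1.004
```

Run:
```python
from h import *
c=cam('wrist','wrist2.png');P=cloud(c)
s=readout.get_state();M=R.from_quat(s['tcp_rot']).as_matrix();print(s['eef_pos'],M.round(3))
p=P.reshape(-1,3); near=np.hypot(p[:,0]-.462,p[:,1]-.233)<.1
for lo,hi,nm in((.04,.053,'plate'),(.08,.096,'bar'),(.055,.075,'pins'),(.006,.018,'base')):
    q=p[near&(p[:,2]>lo)&(p[:,2]<hi)]
    if len(q)<4: print(nm,len(q));continue
    (a,b,g)=cv2.minAreaRect((q[:,:2]*1000).astype(np.float32))
    print(nm,len(q),np.round(a,1),np.round(b,1),round(g,1),np.median(q,0).round(4))
z=np.array([np.cos(np.radians(69)),np.sin(np.radians(69)),0]);x=np.array([0,0,-1.]);T=np.c_[x,np.cross(z,x),z]
print(R.from_matrix(T@M.T).as_rotvec().round(3))
```

```text
[0.4604138  0.23609616 0.22930291] [[-0.003 -0.937  0.348]
 [-0.002  0.348  0.937]
 [-1.     0.002 -0.002]]
plate 6959 [462.9 234.1] [ 60.3 130.1] 68.6 [0.4537 0.2369 0.0461]
bar 822 [462.3 234.5] [13.7 43.8] 69.5 [0.4605 0.2349 0.0877]
pins 290 [462.6 234.9] [ 13.6 112.6] 70.0 [0.4424 0.2419 0.0659]
base 2502 [462.3 234.2] [ 80.4 149.2] 68.5 [0.4276 0.2502 0.0121]
[ 0.002 -0.003 -0.011]
```

View pics/wrist2.png

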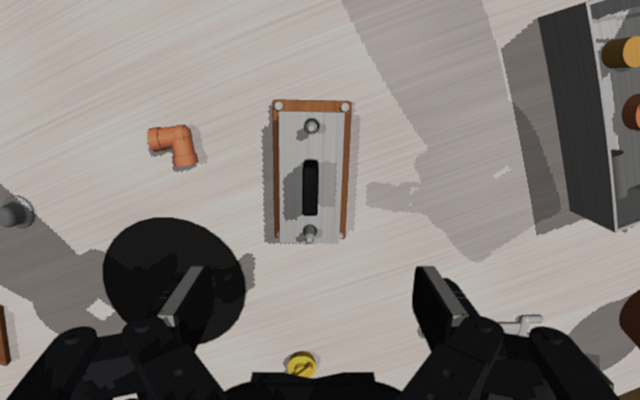

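The wrist view shows the bar centred at about (311,187), between the pins at (311,125) and (310,232). Plate centre is (462.5, 234.2) mm, which matches the scene camera within 1 mm. Next I descend over the bar.

Call:
{"api": "move_arm", "payload": {
  "commands": [
    [0, 0, -0.01, 2, -2, -25, 0],
    [0, 0, -0.01, 2, -2, -50, 0],
    [0, 0, -0.01, 2, -2, -75, 0],
    [0, 0, -0.01, 2, -2, -100, 0],
    [0, 0, -0.01, 2, -2, -120, 0],
    [0, 0, -0.01, 2, -2, -135, 0],
    [0, 0, -0.01, 2, -2, -150, 0],
    [0, 0, -0.01, 2, -2, -160, 0],
    [0, 0, -0.01, 2, -2, -168, 0],
    [0, 0, -0.01, 2, -2, -174, 0],
    [0, 0, -0.01, 2, -2, -176, 0],
    [0, 0, -0.01, 2, -2, -176, 0]
  ]
}}

```text
time: 3.9
eef_pos: [0.4625, 0.234, 0.0534]
tcp_rot: [-0.401, 0.584, 0.401, 0.582]
contact_force: [-0.5, -0.5, -0.1]
opening: 1.002
```

Run:
```python
from h import *
cam('wrist','wrist3.png');s=readout.get_state();print(s['eef_pos'],R.from_quat(s['tcp_rot']).as_matrix().round(3),s['contact_force'])
```

```text
[0.46275231 0.2341768  0.05368977] [[-0.002 -0.934  0.358]
 [-0.001  0.358  0.934]
 [-1.     0.001 -0.002]] [0.60701031 0.69388671 0.54506019]
```

View pics/wrist3.png

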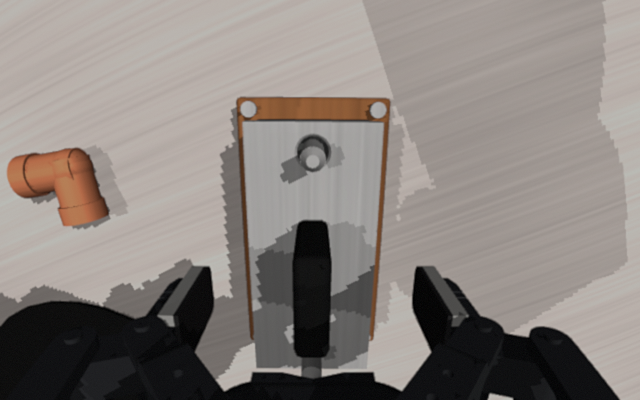

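The bar (312,290) sits midway between the pads (about 195 and 430), so I close the gripper.

Call:
{"api": "move_arm", "payload": {
  "commands": [
    [0, 0, 0, 0, 0, 0, 255],
    [0, 0, 0, 0, 0, 0, 255],
    [0, 0, 0, 0, 0, 0, 255],
    [0, 0, 0, 0, 0, 0, 255],
    [0, 0, 0, 0, 0, 0, 255],
    [0, 0, 0, 0, 0, 0, 255],
    [0, 0, 0, 0, 0, 0, 255],
    [0, 0, 0, 0, 0, 0, 255],
    [0, 0, 0, 0, 0, 0, 255],
    [0, 0, 0, 0, 0, 0, 255],
    [0, 0, 0, 0, 0, 0, 255],
    [0, 0, 0, 0, 0, 0, 255]
  ],
  "newtons": 60
}}

```text
time: 5.15
eef_pos: [0.4627, 0.2342, 0.0538]
tcp_rot: [-0.401, 0.584, 0.401, 0.582]
contact_force: [-1.2, -1.4, 3.7]
opening: 0.156
```

Call:
{"api": "move_arm", "payload": {
  "commands": [
    [0, 0, 0, 0, 0, 2, 255],
    [0, 0, 0, 0, 0, 5, 255],
    [0, 0, 0, 0, 0, 9, 255],
    [0, 0, 0, 0, 0, 13, 255],
    [0, 0, 0, 0, 0, 17, 255],
    [0, 0, 0, 0, 0, 21, 255]
  ]
}}

```text
time: 5.75
eef_pos: [0.4627, 0.2342, 0.0752]
tcp_rot: [-0.401, 0.584, 0.401, 0.582]
contact_force: [-0.1, 0.3, -3.8]
opening: 0.153
```

Run:
```python
from h import *
s=readout.get_state();print(s['eef_pos'],s['contact_force'],s['wrist_torque'],s['opening'])
c=cam('scene','scene2.png');P=cloud(c);p=P.reshape(-1,3);rgb=c['color'].reshape(-1,3).astype(int)
q=p[(np.hypot(p[:,0]-.4625,p[:,1]-.234)<.09)&(rgb.min(1)>70)&(p[:,2]>.055)&(p[:,2]<.075)]
A=np.c_[q[:,:2]-[.4625,.234],np.ones(len(q))];w=np.ones(len(q),bool)
for i in range(6):
    k=np.linalg.lstsq(A[w],q[w,2],rcond=None)[0];w=abs(A@k-q[:,2])<.0025
print(len(q),w.sum(),k)
cv2.imwrite('pics/s2c.png',cv2.resize(c['color'][230:370,340:520,::-1],None,fx=4,fy=4))
```

```text
[0.46274634 0.23417154 0.07515777] [-0.06677778  0.32878234 -3.80464426] [-0.00077095 -0.05959354 -0.03319918] 0.1526067305894304
1058 882 [-0.00252261 -0.01179966  0.06692334]
```

View pics/s2c.png

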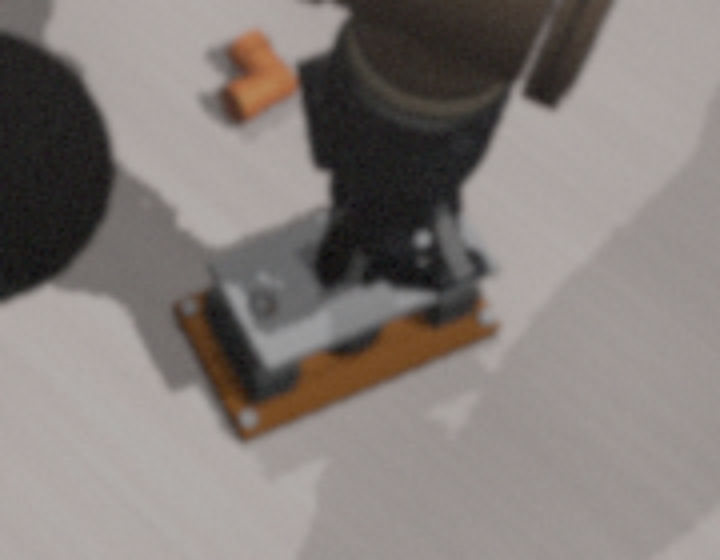

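The plate rises level: the fitted tilt is under 1°, its top is at 67 mm as expected for a 21 mm lift, and the load is about 3.8 N. I continue the lift.

Call:
{"api": "move_arm", "payload": {
  "commands": [
    [0, 0, 0, 0, 0, 5, 255],
    [0, 0, 0, 0, 0, 10, 255],
    [0, 0, 0, 0, 0, 15, 255],
    [0, 0, 0, 0, 0, 20, 255],
    [0, 0, 0, 0, 0, 25, 255],
    [0, 0, 0, 0, 0, 32, 255],
    [0, 0, 0, 0, 0, 39, 255],
    [0, 0, 0, 0, 0, 44, 255],
    [0, 0, 0, 0, 0, 45, 255],
    [0, 0, 0, 0, 0, 45, 255]
  ]
}}

```text
time: 6.8
eef_pos: [0.4634, 0.2344, 0.1213]
tcp_rot: [-0.401, 0.583, 0.4, 0.582]
contact_force: [0.1, 0.4, -3.9]
opening: 0.157
```

Call:
{"api": "move_arm", "payload": {
  "commands": [
    [0, 0, 0, 3, -8, 0, 255],
    [0, 0, 0, 8, -24, 0, 255],
    [0, 0, 0, 16, -45, 0, 255],
    [0, 0, 0, 24, -67, 0, 255],
    [0, 0, 0, 32, -89, 0, 255],
    [0, 0, 0, 40, -111, 0, 255],
    [0, 0, 0, 48, -133, 0, 255],
    [0, 0, 0, 55, -155, 0, 255],
    [0, 0, 0, 62, -175, 0, 255],
    [0, 0, 0, 68, -192, 0, 255],
    [0, 0, 0, 72, -203, 0, 255],
    [0, 0, 0, 74, -208, 0, 255]
  ]
}}

```text
time: 8.0
eef_pos: [0.5375, 0.0251, 0.1209]
tcp_rot: [-0.4, 0.583, 0.4, 0.582]
contact_force: [-0.4, 0.8, -4.2]
opening: 0.158
```

Call:
{"api": "move_arm", "payload": {
  "commands": [
    [0, 0, 0, 0, 0, 0, 255],
    [0, 0, 0, 0, 0, 0, 255]
  ]
}}

```text
time: 8.2
eef_pos: [0.5372, 0.0255, 0.1206]
tcp_rot: [-0.4, 0.583, 0.401, 0.582]
contact_force: [-0.8, 0.2, -4.4]
opening: 0.154
```

Run:
```python
from h import *
s=readout.get_state();print(s['eef_pos'],s['contact_force'],s['opening'])
c=cam('scene','scene3.png');P=cloud(c);p=P.reshape(-1,3);rgb=c['color'].reshape(-1,3).astype(int)
o=[.537,.026]
q=p[(np.hypot(p[:,0]-o[0],p[:,1]-o[1])<.09)&(rgb.min(1)>60)&(p[:,2]>.1)&(p[:,2]<.125)]
A=np.c_[q[:,:2]-o,np.ones(len(q))];w=np.ones(len(q),bool)
for i in range(6):
    k=np.linalg.lstsq(A[w],q[w,2],rcond=None)[0];w=abs(A@k-q[:,2])<.0025
print(len(q),w.sum(),k)
print(cv2.minAreaRect((q[w][:,:2]*1000).astype(np.float32)))
c=cam('wrist','wrist4.png')
```

```text
[0.53717982 0.0254798  0.12063121] [-0.81661091  0.21705154 -4.43654626] 0.15384839577564594
1323 1116 [ 0.00341819 -0.00386257  0.1123017 ]
((537.578125, 26.449234008789062), (62.069007873535156, 130.26458740234375), 68.71115112304688)
```

View pics/scene3.png

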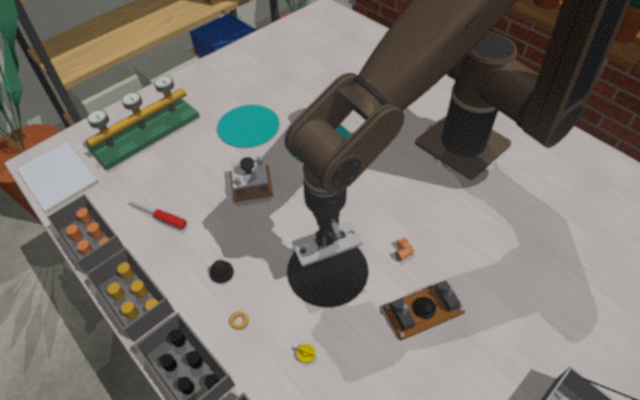

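View pics/wrist4.png

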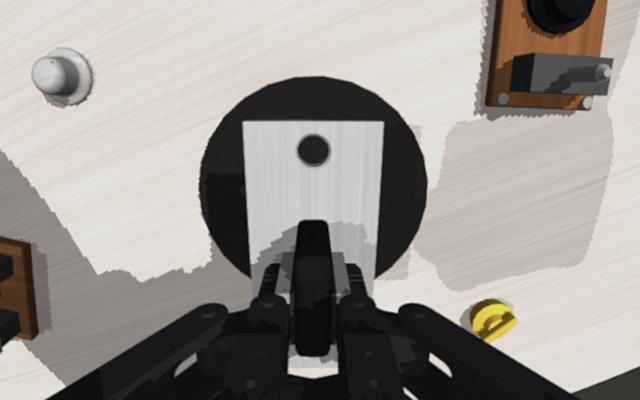

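The plate is level, centred over the mat (plate centre 537.6, 26.4 mm) and held firmly. I lower it, slowing down near contact.

Call:
{"api": "move_arm", "payload": {
  "commands": [
    [0, 0, 0, 0, 0, -8, 255],
    [0, 0, 0, 0, 0, -20, 255],
    [0, 0, 0, 0, 0, -34, 255],
    [0, 0, 0, 0, 0, -48, 255],
    [0, 0, 0, 0, 0, -60, 255],
    [0, 0, 0, 0, 0, -70, 255],
    [0, 0, 0, 0, 0, -79, 255],
    [0, 0, 0, 0, 0, -86, 255],
    [0, 0, 0, 0, 0, -91, 255],
    [0, 0, 0, 0, 0, -95, 255],
    [0, 0, 0, 0, 0, -97, 255],
    [0, 0, 0, 0, 0, -98, 255]
  ]
}}

```text
time: 9.5
eef_pos: [0.5374, 0.0258, 0.0229]
tcp_rot: [-0.401, 0.583, 0.401, 0.582]
contact_force: [1.0, -0.9, -3.5]
opening: 0.155
```

Call:
{"api": "move_arm", "payload": {
  "commands": [
    [0, 0, 0, 0, 0, -1, 255],
    [0, 0, 0, 0, 0, -1.5, 255],
    [0, 0, 0, 0, 0, -2, 255],
    [0, 0, 0, 0, 0, -2.5, 255]
  ]
}}

```text
time: 9.9
eef_pos: [0.5375, 0.0258, 0.0205]
tcp_rot: [-0.401, 0.583, 0.4, 0.582]
contact_force: [-0.7, -0.5, -3.8]
opening: 0.157
```

Call:
{"api": "move_arm", "payload": {
  "commands": [
    [0, 0, 0, 0, 0, -0.5, 255],
    [0, 0, 0, 0, 0, -1, 255],
    [0, 0, 0, 0, 0, -1.3, 255]
  ]
}}

```text
time: 10.2
eef_pos: [0.5376, 0.0257, 0.0198]
tcp_rot: [-0.401, 0.583, 0.401, 0.582]
contact_force: [-2.1, -0.2, 2.9]
opening: 0.153
```

The force has gone from -3.8 to +2.9 N, so the plate rests on the mat. I release it.

Call:
{"api": "move_arm", "payload": {
  "commands": [
    [0, 0, 0, 0, 0, 0, 255],
    [0, 0, 0, 0, 0, 0, 255],
    [0, 0, 0, 0, 0, 0, 180],
    [0, 0, 0, 0, 0, 0, 120],
    [0, 0, 0, 0, 0, 0, 60],
    [0, 0, 0, 0, 0, 0, 0],
    [0, 0, 0, 0, 0, 0, 0],
    [0, 0, 0, 0, 0, 0, 0],
    [0, 0, 0, 0, 0, 0, 0],
    [0, 0, 0, 0, 0, 0, 0]
  ]
}}

```text
time: 11.2
eef_pos: [0.5376, 0.0257, 0.0198]
tcp_rot: [-0.401, 0.583, 0.401, 0.582]
contact_force: [-0.2, -0.2, -0.1]
opening: 1.003
```

Call:
{"api": "move_arm", "payload": {
  "commands": [
    [0, 0, 0, 0, 0, 10, 0],
    [0, 0, 0, 0, 0, 25, 0],
    [0, 0, 0, 0, 0, 45, 0],
    [0, 0, 0, 0, 0, 70, 0],
    [0, 0, 0, 0, 0, 100, 0],
    [0, 0, 0, 0, 0, 130, 0],
    [0, 0, 0, 0, 0, 160, 0],
    [0, 0, 0, 0, 0, 180, 0],
    [0, 0, 0, 0, 0, 190, 0],
    [0, 0, 0, 0, 0, 190, 0]
  ]
}}

```text
time: 12.2
eef_pos: [0.5386, 0.0256, 0.2125]
tcp_rot: [-0.402, 0.582, 0.399, 0.583]
contact_force: [0.2, -0.4, -1.1]
opening: 1.002
```

Run:
```python
from h import *
s=readout.get_state();print(s['time'],s['eef_pos'],s['contact_force'],s['opening'],abs(s['dq']).max())
o=[.5375,.026]
for n in('scene','wrist'):
    c=cam(n,n+'5.png');P=cloud(c);p=P.reshape(-1,3);rgb=c['color'].reshape(-1,3).astype(int)
    near=np.hypot(p[:,0]-o[0],p[:,1]-o[1])<.085
    q=p[near&(rgb.min(1)>60)&(p[:,2]>.007)&(p[:,2]<.02)]
    k=np.linalg.lstsq(np.c_[q[:,:2]-o,np.ones(len(q))],q[:,2],rcond=None)[0]
    print(n,len(q),k.round(4),cv2.minAreaRect((q[:,:2]*1000).astype(np.float32)))
    m=p[(np.hypot(p[:,0]-o[0],p[:,1]-o[1])<.1)&(rgb.max(1)<50)&(p[:,2]>0)&(p[:,2]<.006)]
    print(cv2.minEnclosingCircle((m[:,:2]*1000).astype(np.float32)))
f=np.load('pics/scene1.npz');d=f['P'];c5=cloud(cam('scene'))
r=np.s_[155:200,228:275];print('sq plate change',np.nanmedian(abs(c5[r]-d[r])))
```

```text
12.2 [0.5386128  0.02564143 0.21249286] [ 0.19624925 -0.37369503 -1.0824885 ] 1.0020629850694247 0.04630577948492497
scene 1156 [0.0041 0.0002 0.0114] ((530.6814575195312, 7.7082061767578125), (105.49829864501953, 130.85800170898438), 68.20587158203125)
((538.0225219726562, 26.796781539916992), 86.33969116210938)
wrist 6487 [-0.0022  0.0003  0.0121] ((538.08154296875, 26.134082794189453), (60.24884796142578, 129.5015869140625), 68.8389892578125)
((537.4553833007812, 25.97924041748047), 88.63056182861328)
sq plate change 0.0010863552551488853
```

View pics/scene5.png

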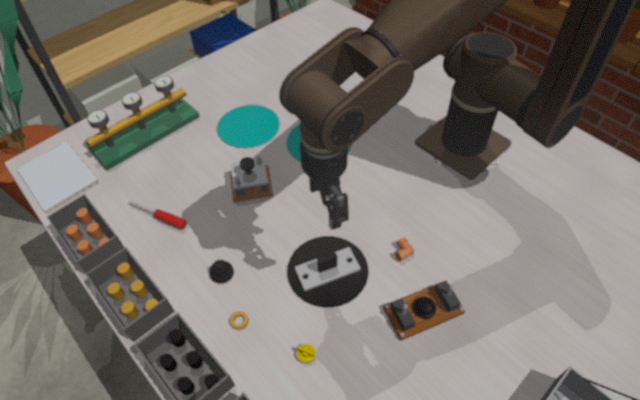

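The plate lies flat, bar up, in the middle of the mat at about (328,270). The gripper is clear of it and the square plate at (251,175) has not moved.

```bash
python3 -c "
from plant import ctrl; print(ctrl.sign_off())"
```

```text
the job is handed in; nothing more can be done
None
```

I gripped the long plate by its bar, lifted it level off both pins, and carried it to the black mat. I lowered it until it touched at about 3 N, released it, backed the gripper 190 mm clear and handed the job in at about 12 s of the 43 s allowed.

**Last checks:**
- **Position:** the wrist camera puts the plate centre at (538.1, 26.1) mm and the mat centre at (537.5, 26.0) mm.
- **Flatness:** the plate's top is 12 mm above the table, as expected on the 4 mm mat, and its tilt is about 0.2°.
- **Square plate:** it shows only about 1 mm of change in the scene depth, which is noise level.

**Disagreements:**
- **Final scene-camera fit:** its outline of the plate was not usable. It came out 105 mm wide instead of 60 mm, probably from stray bright pixels. Its tilt and height readings (about 0.2°, 11.4 mm) did agree with the wrist camera.
- **Top camera at the start:** it read about 2 to 3 mm lower in y than the other cameras. I used the scene and wrist values.

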